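Lay out the cleaned tape-transport parts in refitting order

ROBOT

A 6-joint arm with a two-finger parallel gripper is mounted at the origin on the work surface. World frame = base frame: x ahead of the robot, y to its left, z up, the work surface at z = 0. Lengths are in m, angles in degrees, forces in N, time in s.
With the tool pointing down it reaches from about 0.25 to 0.725 m from the base axis. Payload 9.7 kg.
Tool frame: the origin (TCP) lies on the centre line of the jaws, within the pads' length; the fingertips stand 17 mm ahead of it and the grasp point (between the pads) lies 2 mm behind it (bot.tip_extent is the distance from the TCP to the fingertips, in m); z points along the fingers, y is the line along which they close (so a half turn about z gives the same grasp; the last joint's range is limited). The gripper opens to 85 mm and grips with 20 to 120 N. Pads are 22 mm wide; open, the fingers measure 114 mm over their backs; the gripper's body (76 mm by 85 mm) begins 54 mm behind the grasp point. The pads swing forward as they close: fully open they stand 13 mm farther back than shut.
Start: joints at [-69.672, 4.979, 10.078, 95.1, 0, 90], TCP at [0.191, -0.516, 0.212] pointing down, gripper open.
Joint ranges: [-179.16, 179.16], [-48.56, 103.87], [-65.8, 70.77], [-126.05, 130.52], [-82.76, 87.17], [-180, 180]. Speed limits (degrees/s): [127.2, 127.2, 147.25, 180, 180, 180].

INTERFACE

Orientations are given as [roll, pitch, yaw] about the fixed x, y, z axes, in that order (R = Rz(yaw) Ry(pitch) Rx(roll)).
In Python, from workcell import bot gives the robot as it stands.
- The arm moves only by the tool carry_out, never from a script. Its argument "moves" is text: rows parted by semicolons, each of 7 numbers parted by spaces: the shift along the tool's x, y, z in mm, then the turn, a rotation vector about the tool's x, y, z in degrees, then the finger opening in mm, from 0 to 85.4. A call has 1 to 20 rows; each row is the pose to reach, as a shift and turn from the pose commanded when the call began, along the tool's axes at that moment; what a row does not reach only later rows make up. A row lasts 1/10 s, in which the tool goes at most 50 mm and 8.59 degrees, less where a joint would pass 70% of its speed; a pose out of reach is approached as far as the arm can. A call with a gripper value outside its range is refused whole. The fingers move at their own pace and stop on an object; "force" is the grip in N (left out, the last holds). Time passes only in rows, so rows that repeat a pose let the fingers close. It gives the time, the measured TCP pose, the force, the opening and the grip force at its end, in the units of the state.
- bot.get_obs(): the state, without advancing time (a new reading comes with each control period).
- bot.camera(name): name is "scene" or "top"; returns a dict with "img" (400x640x3 uint8, red, green, blue), "mtx" (3x3 intrinsics, pixels), "position" and "orientation" of the camera in the world. Camera axes: x right, y up, looking along -z (the intrinsics and any distortion apply to the point x, -y, -z); pixel columns grow to the right and rows downward; lengths in m; the calibration is good to about 2 mm. A picture is of the moment at which its call begins. There is no depth.
- bot.job_done(): hands the job in; it is judged then, once.
The state is a dict: "time": time; "q": joint angles; "qd": joint speeds; "joint_efforts": joint torques, N m; "ee_pos": TCP position; "tcp_rot": TCP orientation; "wrist_force": force on the tool from outside, world axes, zero at the start; "torque": the same for the moment, N m; "opening": finger opening in m; "grasp_force": force on a finger pad.
Only numpy, scipy, OpenCV 4.12 (cv2) and the standard library are available. Lean on these libraries where they do the work, as an engineer would, in place of code of your own. Each camera call takes 0.05 s, during which the arm holds its last target. There are 200 camera calls.

TASK

The chassis in the bench clamp is about to get its turning parts back, biggest first. Lay the four cleaned parts (flywheel, reel table, idler wheel and pinch roller) out on the aluminium parts rail in order of diameter, one on the middle of each cork pad, the largest at the end nearest the clamp and the smallest at the other end. Set each down flat, the same way up as it lies now, without dropping it.

Things in the scene. Friction and masses are not known exactly. Their poses are not given: they have to be found in the camera images.
- flywheel: Capstan flywheel: the largest part, a bright steel disc 60 mm across and 14 mm thick lying flat, with a brass boss 16 mm across in the middle (to 19 mm above its underside) and a thin steel shaft 4 mm across that stands straight up to 42 mm above its underside. About 140 g. Can be gripped across the rim. Origin at the centre of its underside, z up along the shaft. It lies on the counter between the robot and the rail; the four parts swap places from start to start.
- reel_table: Reel table: black plastic disc 43 mm across and 9 mm thick lying flat, a grey step 28 mm across on it (to 13 mm above the underside) and a white three-ribbed spindle in the middle, core 7 mm across, to 28 mm above the underside. About 30 g. Can be gripped across the 43 mm rim. Origin at the centre of its underside, z up along the spindle. It lies on the counter between the robot and the rail; the four parts swap places from start to start.
- idler: Idler wheel: black rubber tyre 30 mm across and 9 mm thick lying flat, with a white plastic hub whose middle boss (10 mm across) rises to 14 mm above the underside. About 18 g. Can be gripped across the 30 mm tyre. Origin at the centre of its underside, z up. It lies on the counter between the robot and the rail; the four parts swap places from start to start.
- pinch_roller: Pinch roller: the smallest part, a black rubber roller 20 mm across standing on its flat end, 14 mm tall, with a brass bush (top at 17 mm); grip across the 20 mm. About 12 g. Origin at the centre of its underside, z up. Swaps places with the other parts. (The black reel motor nearest the robot, 35 mm across, 26 mm tall with a brass pulley, is not needed.)
- pad_a: One of four identical round cork pads, 66 mm across, 2 mm thick, in a row on the rail, about 85 mm apart (75 to 95). Origin at the centre of its underside, which lies on the rail's top face, 6 mm above the counter, so its upper face is 8 mm above the counter. Which of the four names lies where in the row changes from start to start.
- pad_b: One of four identical round cork pads, 66 mm across, 2 mm thick, in a row on the rail, about 85 mm apart (75 to 95). Origin at the centre of its underside, which lies on the rail's top face, 6 mm above the counter, so its upper face is 8 mm above the counter. Which of the four names lies where in the row changes from start to start.
- pad_c: One of four identical round cork pads, 66 mm across, 2 mm thick, in a row on the rail, about 85 mm apart (75 to 95). Origin at the centre of its underside, which lies on the rail's top face, 6 mm above the counter, so its upper face is 8 mm above the counter. Which of the four names lies where in the row changes from start to start.
- pad_d: One of four identical round cork pads, 66 mm across, 2 mm thick, in a row on the rail, about 85 mm apart (75 to 95). Origin at the centre of its underside, which lies on the rail's top face, 6 mm above the counter, so its upper face is 8 mm above the counter. Which of the four names lies where in the row changes from start to start.
- rail: Parts rail: flat aluminium strip fixed to the counter beyond the parts, 374 mm long, 88 mm wide, 6 mm thick, carrying the four cork pads in one row. Origin at the centre of its underside; its y axis runs along its length (roughly across the robot's view), z up.
- clamp: Cast aluminium bench clamp fixed to the counter beyond one end of the rail, holding the silver deck chassis (150 mm wide, 105 mm tall, 41 mm deep; its top is 180 mm above the counter). Origin at the centre of the clamp base's underside. From start to start it stands off the left or the right end of the rail; a grey bench power supply, about 140 mm tall, stands off the other end.
There are look-alikes about, which are no part of the job. Leave any red look-alike of the flywheel alone. What is shaped like the reel_table but blue is not meant.

How it is judged:
By the outcome, as a careful person would: the job done as asked, in the order asked, and still so for the second after the job is handed in, with the robot touching nothing.
It also fails if it takes over 104 s, if anything falls off the work surface, if the arm or the gripper's body presses on something with over 40 N, if the wrist force passes 120 N, or if a joint passes its speed limit or range.

## Working session

There is one attempt and no reset: what is moved stays moved. The work goes in short steps, Python scripts to look and compute and a tool call to move; the robot and the scene stay as the last step left them, time stands still between calls to the robot, and variables do not carry over. Pictures are saved under pics/ and viewed, at most 14 in all, crops included, and the job is handed in when it is done.

Besides the shell and the picture viewer there is one more tool, called after "Emit:" as name(argument=value, ...) on one line, values as JSON. carry_out: Moves the arm, as the interface text tells. Its arguments: {"type":"object","properties":{"moves":{"type":"string"},"force":{"type":"number"}},"required":["moves"]}

```bash
mkdir -p pics; ls; python3 - <<'E'
from workcell import bot
import cv2
for n in("scene","top"):
    c=bot.camera(n); cv2.imwrite(f"pics/{n}0.png",c["img"][:,:,::-1]); print(n,c["mtx"],c["position"],c["orientation"],[k for k in c])
o=bot.get_obs();print(o["time"],o["ee_pos"],o["tcp_rot"],o["opening"])
E
```

```text
pics
scene [[371.58200033   0.         309.03748639]
 [  0.         371.58200033 197.43032107]
 [  0.           0.           1.        ]] [ 1.04012968 -0.48949052  0.53015317] [55.65111806  1.25145144 47.2566887 ] ['img', 'mtx', 'position', 'orientation']
top [[382.50390455   0.         320.12954511]
 [  0.         382.50390455 203.90010715]
 [  0.           0.           1.        ]] [0.366279   0.00302981 0.97387501] [  8.09359141  -1.11171853 -90.11115511] ['img', 'mtx', 'position', 'orientation']
0.1 [ 0.19097951 -0.51552173  0.21144704] [-1.79929747e+02  5.78635029e-04  2.03279609e+01] 0.08539219287082822
```

View pics/top0.png

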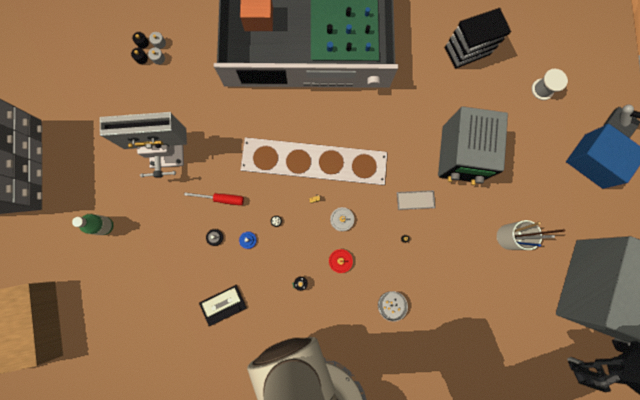

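View pics/scene0.png

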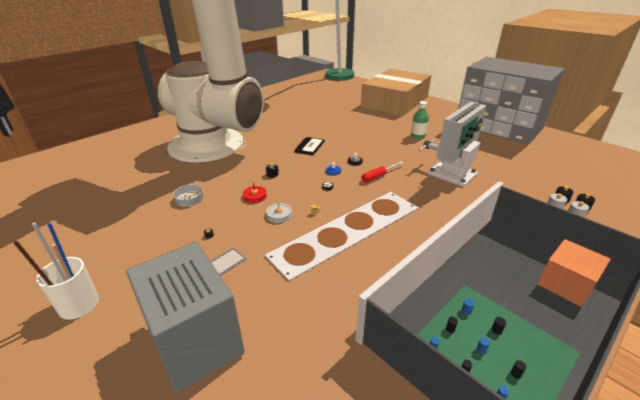

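Top view: the clamp is at left (+y), pads at (265,158), (298,161), (331,162) and (364,166). Flywheel is at (342,219), idler (277,221), reel table (214,237), pinch roller (406,239), and the motor at (300,283). The blue and red look-alikes are at (248,240) and (341,261).

```bash
cat > h.py <<'E'
from workcell import bot
import cv2, numpy as np
from scipy.spatial.transform import Rotation as R
def ray(c,u,v,z):
    k=c["mtx"]; d=np.array([(u-k[0,2])/k[0,0],-(v-k[1,2])/k[1,1],-1])
    d=R.from_euler("xyz",c["orientation"],degrees=True).as_matrix()@d; p=np.array(c["position"])
    return (p+d*(z-p[2])/d[2])[:2]
def px(c,P):
    k=c["mtx"]; q=R.from_euler("xyz",c["orientation"],degrees=True).as_matrix().T@(np.array(P)-c["position"])
    return k[0,2]+k[0,0]*q[0]/-q[2], k[1,2]-k[1,1]*q[1]/-q[2]
def blobs(img,mask,lo=15,hi=1500):
    n,l,s,ce=cv2.connectedComponentsWithStats(mask.astype(np.uint8))
    for i in range(1,n):
        if lo<=s[i,4]<=hi: yield s[i],ce[i]
E
python3 - <<'E'
from h import *
print("tip",bot.tip_extent)
for n,win in (("top",(190,140,430,300)),("scene",(150,140,430,280))):
    c=bot.camera(n); im=c["img"].astype(int); mx=im.max(2);mn=im.min(2)
    m=((mx-mn)<0.3*mx)|(mx<32)
    w=np.zeros_like(m);w[win[1]:win[3],win[0]:win[2]]=1;m&=w.astype(bool)
    print(n)
    for s,ce in blobs(im,m): print(s,ce.round(1),ray(c,*ce,0.01).round(4))
    x0,y0,x1,y1=win
    a=cv2.resize(c["img"][y0:y1,x0:x1],None,fx=3,fy=3,interpolation=cv2.INTER_CUBIC)[:,:,::-1]
    a=a[:, :800].copy()
    cs,_=cv2.findContours(cv2.resize(m[y0:y1,x0:x1].astype(np.uint8),None,fx=3,fy=3,interpolation=0),cv2.RETR_LIST,cv2.CHAIN_APPROX_NONE)
    cv2.drawContours(a,cs,-1,(0,255,0),1); cv2.imwrite(f"pics/{n}1.png",a)
E
```

```text
tip 0.017
top
[397 191  33  19 569] [413.2 199.7] [ 0.5144 -0.2544]
[190 193  23   6  57] [200.7 195.4] [0.5248 0.2872]
[330 207  25  24 422] [341.8 218.8] [ 0.4652 -0.0709]
[271 216  11  11  88] [275.6 220.8] [0.4603 0.0965]
[206 230  17  15 199] [214.2 237.1] [0.4193 0.2492]
[244 238   5   4  15] [246.1 239.5] [0.4131 0.1695]
[293 277  14  13 114] [300.2 283.1] [0.3058 0.0337]
[207 286  36  14 266] [228.  294.7] [0.2784 0.2105]
[379 291  27   9 173] [392.1 295.9] [ 0.2739 -0.1933]
scene
[ 167  140   77   23 1365] [202.1 149.2] [ 0.0454 -0.0378]
[296 140  28  14 263] [308.9 145.9] [0.2645 0.2115]
[419 141  11  10  56] [425.  145.2] [0.515  0.4664]
[349 153  13  12  92] [354.8 159.6] [0.4235 0.2456]
[387 161  16   8  34] [394.7 164.8] [0.5231 0.3019]
[329 162   9   6  23] [333.2 165. ] [0.4016 0.1786]
[267 165  11  12 100] [271.7 170.7] [0.3032 0.0343]
[323 182  10   8  58] [327.3 185.2] [0.4652 0.0913]
[173 184  30  23 510] [187.7 194.8] [ 0.2481 -0.1929]
[266 201  26  22 394] [278.5 212.8] [ 0.47   -0.0756]
[205 230   8   8  31] [208.7 234. ] [ 0.4232 -0.2339]
[ 379  238   51   42 1097] [412.3 265.4] [0.7857 0.0031]
```

View pics/top1.png

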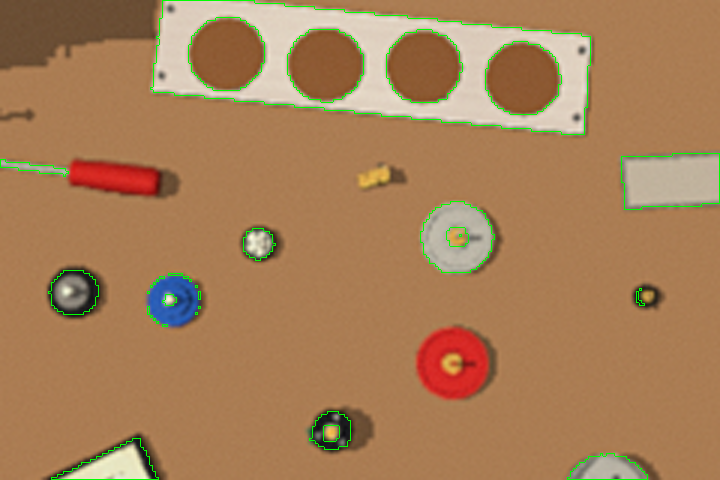

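View pics/scene1.png

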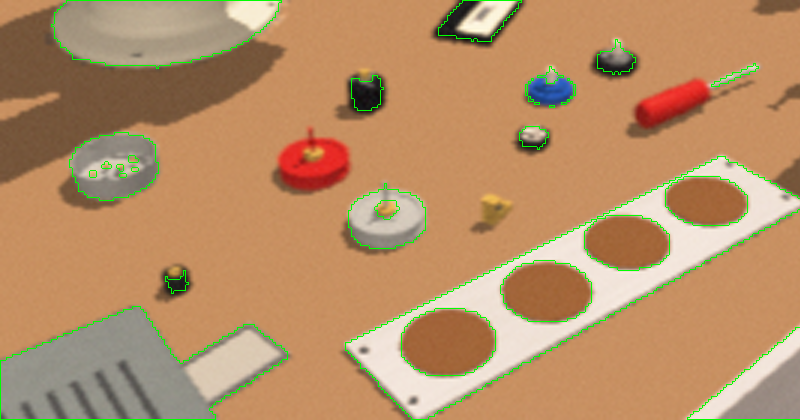

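The masks line up with the parts. Flywheel, reel table and idler outlines are clean, the pinch roller only partly, so I'll use its brass bush. Next I compute pads, bush and targets.

```bash
python3 - <<'E'
from h import *
for n,win in (("top",(235,135,395,190)),("scene",(260,185,430,280))):
    c=bot.camera(n); im=c["img"].astype(int); mx=im.max(2);mn=im.min(2)
    m=((mx-mn)<0.3*mx)
    w=np.zeros_like(m);w[win[1]:win[3],win[0]:win[2]]=1
    print(n,"pads")
    for s,ce in blobs(im,~m&w,100,2500): print(s[4],ray(c,*ce,0.008).round(4))
    b=(395,230,415,248) if n=="top" else (198,225,220,245)
    sub=im[b[1]:b[3],b[0]:b[2]]
    r,g,bl=sub[...,0],sub[...,1],sub[...,2]
    hsv=cv2.cvtColor(c["img"],cv2.COLOR_RGB2HSV)[b[1]:b[3],b[0]:b[2]].astype(int)
    bg=np.median(sub.reshape(-1,3),0); print("bg",bg)
    dark=(mx[b[1]:b[3],b[0]:b[2]]<60)
    ys,xs=np.nonzero(dark); print("dark",xs.mean()+b[0],ys.mean()+b[1],len(xs), xs.min()+b[0],xs.max()+b[0],ys.min()+b[1],ys.max()+b[1])
    br=(hsv[...,0]>15)&(hsv[...,2]>70)&(hsv[...,1]>100)
    ys,xs=np.nonzero(br);
    if len(xs): print("brass",len(xs),ray(c,xs.mean()+b[0],ys.mean()+b[1],0.017).round(4),xs.mean()+b[0],ys.mean()+b[1])
    print(sub.max(2))
c=bot.camera("top")
for k,u,v,z in (("fly",341.8,218.8,.013),("idl",275.6,220.8,.009),("reel",214.2,237.1,.008)): print(k,ray(c,u,v,z).round(4))
E
```

```text
top pads
479 [0.6248 0.1264]
473 [0.6152 0.0411]
472 [ 0.6141 -0.0436]
470 [ 0.6037 -0.1294]
bg [170. 124.  82.]
dark 404.3333333333333 238.61904761904762 21 401 408 236 241
brass 17 [ 0.415  -0.2292] 405.3529411764706 238.47058823529412
[[171 170 170 171 169 172 170 172 170 170 171 170 170 173 170 169 171 170
  169 171]
 [171 169 169 170 172 171 170 172 173 171 170 170 172 170 172 171 172 170
  173 171]
 [170 170 171 173 171 170 173 172 171 172 174 173 172 171 172 170 171 171
  172 170]
 [171 170 170 170 170 171 172 174 172 174 174 174 172 174 171 173 171 171
  170 171]
 [170 171 170 170 171 173 176 175 159 137 137 144 163 172 173 171 172 171
  171 171]
 [170 170 171 170 173 173 162 130 100  64  66  76 105 130 152 174 173 171
  171 170]
 [172 172 173 172 172 163 126  59  29  38  60  65  59  63 110 154 173 170
  173 170]
 [170 171 170 172 173 152  81  27  54 132 175 168 149  50  76 120 152 172
  170 169]
 [170 170 171 172 174 146  57  27  76 169 203 171 166  55  66 106 137 173
  172 172]
 [173 171 173 172 175 150  70  28  58 148 201 178 127  44  70 103 137 172
  173 168]
 [170 170 17
[... 2088 characters left out ...]
169 130 118 116 106  87  71  83 104 133 173 193 197 199 202
  201 200 198 199]
 [199 199 198 171 133 125 127 116 126 136 166 188 196 196 199 200 199 199
  200 199 200 203]
 [201 200 199 195 171 166 166 141 164 189 199 200 199 199 200 201 200 198
  198 200 200 199]
 [200 198 196 200 201 196 196 194 195 200 198 200 199 201 201 199 197 198
  201 202 201 201]
 [193 199 202 200 201 200 199 200 200 201 199 197 200 202 200 200 199 200
  200 200 199 201]
 [177 194 200 199 201 203 199 203 200 201 202 198 200 201 198 201 201 200
  202 204 202 201]
 [158 184 202 202 200 202 201 197 200 201 199 199 200 202 200 199 200 199
  196 200 199 200]]
fly [ 0.4649 -0.0706]
idl [0.4603 0.0967]
reel [0.4194 0.2497]
```

Emit:
carry_out(moves="0 0 0 0 0 8 85; 0 0 0 0 0 16 85; 0 0 0 0 0 24 85; 0 0 0 0 0 32 85; 0 0 0 0 0 40 85; 0 0 0 0 0 32 80; 0 0 0 0 0 24 75; 0 0 0 0 0 16 75; 0 0 0 0 0 8 75; 0 0 0 0 0 0 75")

```text
time: 1.35
ee_pos: [0.1911, -0.5157, 0.2121]
tcp_rot: [-180.0, -0.0, 20.7]
wrist_force: [0.2, 0.4, 0.8]
opening: 0.0751
grasp_force: 0.0
```

Averaging both cameras:

| Part | Position (m) | Pad (m) |
|---|---|---|
| flywheel | (.466, -.072) | (.626, .125) |
| reel table | (.4205, .2485) | (.616, .0395) |
| idler | (.461, .0955) | (.615, -.045) |
| pinch roller | (.4165, -.231) | (.605, -.1306) |

That last move was a wasted wiggle with no net displacement. Next I go above the flywheel and turn to yaw 90, so that tool x = world y and tool y = world x.

Emit:
carry_out(moves="27 -21 4 0 0 -4.6 75; 55 -43 8 0 0 -9.3 75; 82 -64 12 0 0 -13.9 75; 110 -85 16 0 0 -18.6 75; 137 -107 21 0 0 -23.2 75; 165 -128 25 0 0 -27.9 75; 192 -150 29 0 0 -32.5 75; 220 -171 33 0 0 -37.2 75; 247 -192 37 0 0 -41.8 75; 275 -214 41 0 0 -46.4 75; 302 -235 45 0 0 -51.1 75; 330 -256 50 0 0 -55.7 75; 357 -278 54 0 0 -60.4 75; 385 -299 58 0 0 -65 75; 412 -320.5 62 0 0 -69.67 75; 412 -320.5 62 0 0 -69.67 75; 412 -320.5 62 0 0 -69.67 75; 412 -320.5 62 0 0 -69.67 75; 412 -320.5 62 0 0 -69.67 75")

```text
time: 3.25
ee_pos: [0.4658, -0.0729, 0.1503]
tcp_rot: [180.0, 0.0, 89.9]
wrist_force: [-0.7, 0.2, -0.4]
opening: 0.0749
grasp_force: 0.0
```

Emit:
carry_out(moves="0 0 15 0 0 0 73; 0 0 30 0 0 0 73; 0 0 45 0 0 0 73; 0 0 60 0 0 0 73; 0 0 75 0 0 0 73; 0 0 90 0 0 0 73; 0 0 100 0 0 0 73; 0 0 105 0 0 0 73; 0 0 105 0 0 0 73")

```text
time: 4.15
ee_pos: [0.4658, -0.072, 0.0445]
tcp_rot: [-180.0, -0.0, 90.0]
wrist_force: [0.3, -0.6, -0.3]
opening: 0.0731
grasp_force: 0.0
```

```bash
cat > look.py <<'E'
import sys
from h import *
n,o,x0,y0,x1,y1,f=sys.argv[1],sys.argv[2],*map(int,sys.argv[3:8])
c=bot.camera(n); cv2.imwrite(f"pics/{o}.png",cv2.resize(c["img"][y0:y1,x0:x1],None,fx=f,fy=f,interpolation=cv2.INTER_CUBIC)[:,:,::-1])
print(bot.get_obs()["ee_pos"])
E
python3 look.py scene s2 210 110 370 250 5
```

```text
[ 0.46613575 -0.07205883  0.04516131]
```

View pics/s2.png

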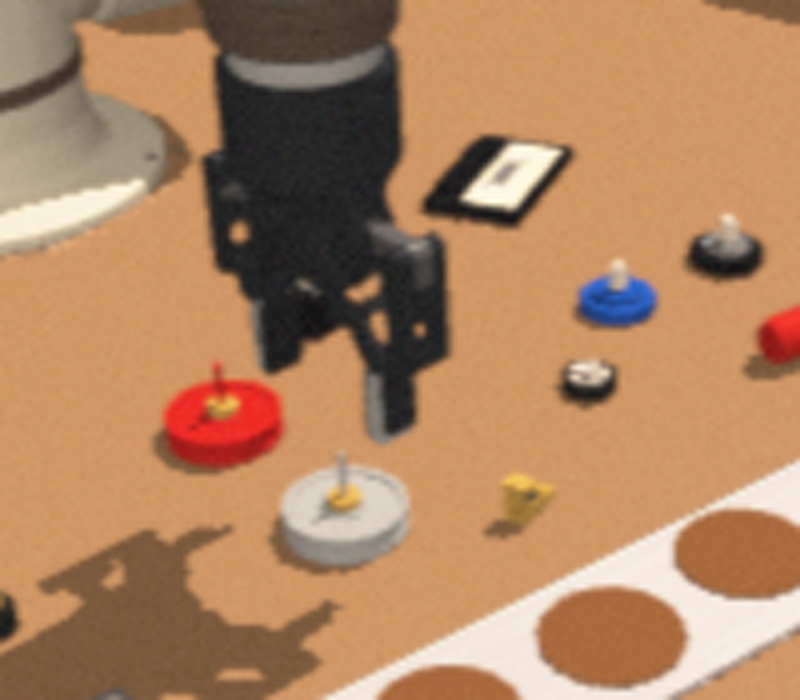

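The picture shows the gripper above the flywheel with the near fingertip at crop (393,438), i.e. pixel (288.6,197.6). I'll compute its height.

```bash
python3 - <<'E'
from h import *
c=bot.camera("scene")
for z in(.02,.03,.04,.05,.06): print(z,ray(c,288.6,197.6,z).round(4), np.round(px(c,[.503+.002,-.0725,z]),1), np.round(px(c,[.4295,-.072,z]),1))
E
```

```text
0.02 [ 0.4498 -0.0269] [288.9 215.3] [268.8 201.6]
0.03 [ 0.4613 -0.036 ] [288.7 211.8] [268.5 198.2]
0.04 [ 0.4729 -0.045 ] [288.5 208.2] [268.1 194.7]
0.05 [ 0.4845 -0.0541] [288.2 204.6] [267.8 191.2]
0.06 [ 0.4961 -0.0632] [288.  200.9] [267.4 187.7]
```

```bash
python3 look.py top t2 230 130 430 280 4; python3 - <<'E'
from h import *
c=bot.camera("top"); 
for z in(.03,.1,.15,.2): print(z,np.round((np.array(px(c,[.466,-.072,z]))-[230,130])*4))
print(bot.get_obs()["q"])
E
```

```text
[ 0.46651903 -0.0721166   0.04575873]
0.03 [452. 351.]
0.1 [461. 338.]
0.15 [469. 327.]
0.2 [478. 316.]
[-8.78988357e+00 -5.69489143e+00 -1.89423951e+01  7.66873062e+01
  1.44850037e-03  8.12094249e+01]
```

View pics/t2.png

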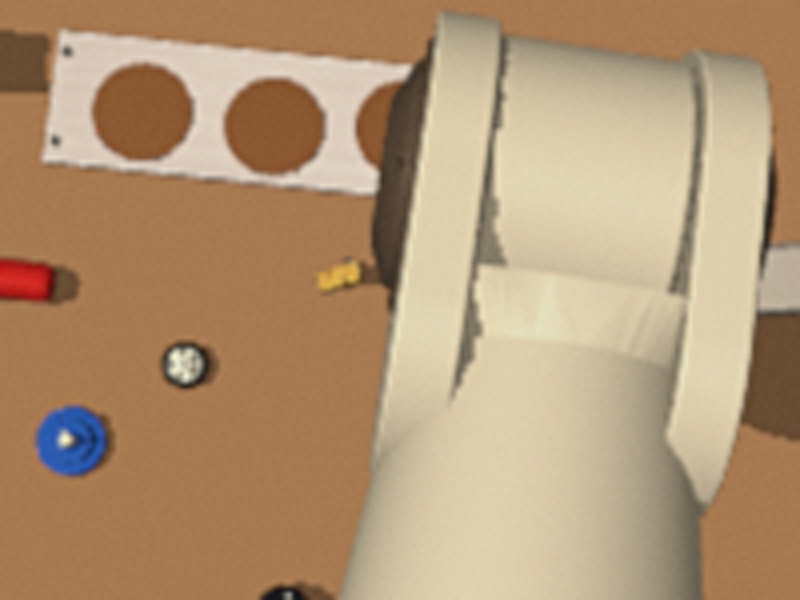

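The top view is blocked by the wrist. I'll lower 13 mm and look from the scene camera again.

Emit:
carry_out(moves="0 0 7 0 0 0 73; 0 0 13 0 0 0 73; 0 0 13 0 0 0 73; 0 0 13 0 0 0 73")

```text
time: 4.75
ee_pos: [0.4659, -0.072, 0.0318]
tcp_rot: [-180.0, -0.0, 90.0]
wrist_force: [0.9, 1.0, 0.7]
opening: 0.073
grasp_force: 0.0
```

```bash
python3 look.py scene s3 240 140 340 240 6
```

```text
[ 0.46600988 -0.07209433  0.03203401]
```

View pics/s3.png

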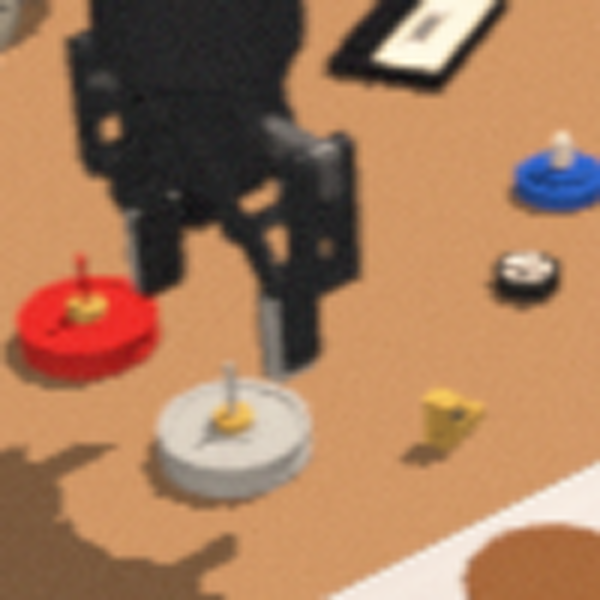

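```bash
python3 - <<'E'
from h import *
c=bot.camera("scene")
for q in ((230,545),(110,450)): print(ray(c,240+q[0]/6,140+q[1]/6,0).round(4))
# shaft shadow test from s3: shaft top & wheel
print("shaft top px", (np.array(px(c,[.466,-.072,.042]))-[240,140])*6)
print("hyp tips", [((np.array(px(c,[x,-.072,z]))-[240,140])*6).round() for x in(.4295,.507) for z in (.022,.055)])
print([a for a in dir(bot) if a[0]!="_"])
E
```

```text
[ 0.5115 -0.1105]
[ 0.4321 -0.1075]
shaft top px [226.23639087 361.84584973]
hyp tips [array([173., 366.]), array([166., 297.]), array([298., 449.]), array([293., 378.])]
['PlanningError', 'camera', 'get_obs', 'job_done', 'tip_extent']
```

Shadow tips fall at x≈.51 and .43, so the fingers straddle correctly but sit about 20 mm higher than the stated tool geometry suggests. I'll descend in small steps, watching force and tracking the tip by mask.

Emit:
carry_out(moves="0 0 5 0 0 0 73; 0 0 9 0 0 0 73; 0 0 12 0 0 0 73; 0 0 12 0 0 0 73; 0 0 12 0 0 0 73")

```text
time: 5.35
ee_pos: [0.466, -0.0721, 0.02]
tcp_rot: [-180.0, -0.0, 90.0]
wrist_force: [1.0, 0.6, -1.0]
opening: 0.0732
grasp_force: 0.0
```

```bash
cat > tip.py <<'E'
from h import *
c=bot.camera("scene"); im=c["img"].astype(int)
# lowest dark pixels of the near finger, columns 284-294
for u in range(284,295):
    d=np.nonzero(im[150:235,u].max(1)<70)[0]; print(u,d.max()+150 if len(d) else None,end="; ")
print()
print("expected row per tip z:",[(z,round(px(c,[.508,-.072,z])[1],1)) for z in(.0,.01,.02,.03,.04,.05,.06)]); o=bot.get_obs(); print(o["ee_pos"],o["wrist_force"])
E
python3 tip.py
```

```text
284 192; 285 193; 286 194; 287 199; 288 205; 289 205; 290 204; 291 204; 292 203; 293 193; 294 192; 
expected row per tip z: [(0.0, np.float64(222.7)), (0.01, np.float64(219.2)), (0.02, np.float64(215.8)), (0.03, np.float64(212.2)), (0.04, np.float64(208.7)), (0.05, np.float64(205.0)), (0.06, np.float64(201.4))]
[ 0.46607508 -0.07209044  0.0201388 ] [-0.67223082 -0.46610051 -0.1086331 ]
```

Emit:
carry_out(moves="0 0 4 0 0 0 73; 0 0 8 0 0 0 73; 0 0 12 0 0 0 73; 0 0 14 0 0 0 73; 0 0 14 0 0 0 73; 0 0 14 0 0 0 73")

```text
time: 6.0
ee_pos: [0.4661, -0.0721, 0.0061]
tcp_rot: [-180.0, -0.0, 90.0]
wrist_force: [-0.6, -1.0, -0.0]
opening: 0.0734
grasp_force: 0.0
```

```bash
python3 tip.py;  python3 look.py scene s4 240 140 340 240 6
```

```text
284 197; 285 199; 286 199; 287 200; 288 210; 289 210; 290 210; 291 209; 292 208; 293 199; 294 198; 
expected row per tip z: [(0.0, np.float64(222.7)), (0.01, np.float64(219.2)), (0.02, np.float64(215.8)), (0.03, np.float64(212.2)), (0.04, np.float64(208.7)), (0.05, np.float64(205.0)), (0.06, np.float64(201.4))]
[ 0.46612108 -0.07206796  0.00617879] [-0.18259592 -0.25306273  0.22022151]
[ 0.46618924 -0.07210537  0.00625677]
```

View pics/s4.png

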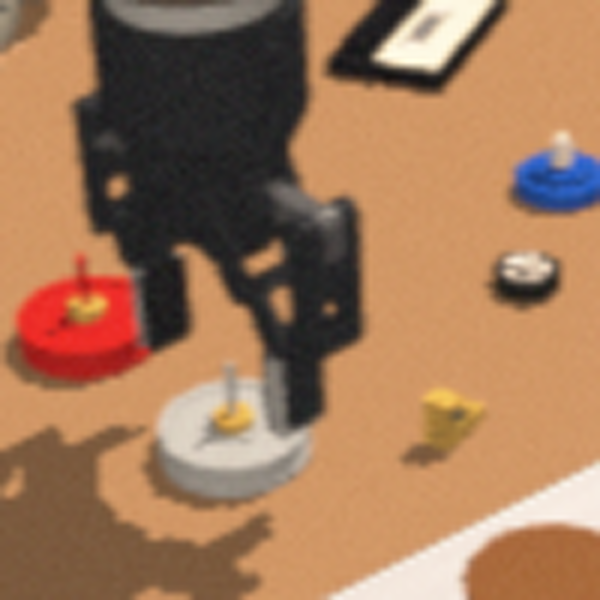

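The near tip is at crop (297,430), z≈.034, with no contact while the reported z is .006. So for this gripper tip z ≈ reported z + 28 mm. I'll keep going down.

Emit:
carry_out(moves="0 0 4 0 0 0 73; 0 0 8 0 0 0 73; 0 0 12 0 0 0 73; 0 0 16 0 0 0 73; 0 0 18 0 0 0 73; 0 0 20 0 0 0 73; 0 0 20 0 0 0 73")

```text
time: 6.8
ee_pos: [0.4659, -0.072, -0.0142]
tcp_rot: [-180.0, -0.0, 90.0]
wrist_force: [0.4, -0.8, -0.2]
opening: 0.0732
grasp_force: 0.0
```

```bash
python3 tip.py
```

```text
284 202; 285 205; 286 206; 287 207; 288 214; 289 217; 290 217; 291 216; 292 216; 293 215; 294 206; 
expected row per tip z: [(0.0, np.float64(222.7)), (0.01, np.float64(219.2)), (0.02, np.float64(215.8)), (0.03, np.float64(212.2)), (0.04, np.float64(208.7)), (0.05, np.float64(205.0)), (0.06, np.float64(201.4))]
[ 0.46605259 -0.07206412 -0.01395463] [-0.39552871  0.3152336   0.03968352]
```

Emit:
carry_out(moves="0 0 3 0 0 0 73; 0 0 6 0 0 0 73; 0 0 6 0 0 0 70; 0 0 6 0 0 0 64; 0 0 6 0 0 0 58; 0 0 6 0 0 0 52; 0 0 6 0 0 0 52; 0 0 6 0 0 0 52; 0 0 6 0 0 0 52; 0 0 6 0 0 0 52", force=50)

```text
time: 7.85
ee_pos: [0.4661, -0.0721, -0.0193]
tcp_rot: [180.0, 0.0, 90.0]
wrist_force: [-2.8, 0.5, 5.7]
opening: 0.0576
grasp_force: 52.3
```

```bash
python3 tip.py;
```

```text
284 208; 285 209; 286 213; 287 219; 288 219; 289 218; 290 217; 291 216; 292 208; 293 207; 294 207; 
expected row per tip z: [(0.0, np.float64(222.7)), (0.01, np.float64(219.2)), (0.02, np.float64(215.8)), (0.03, np.float64(212.2)), (0.04, np.float64(208.7)), (0.05, np.float64(205.0)), (0.06, np.float64(201.4))]
[ 0.46613155 -0.07209612 -0.01931561] [-2.29996933 -0.44474996  5.0696576 ]
```

Emit:
carry_out(moves="0 0 -3 0 0 0 52; 0 0 -8 0 0 0 52; 0 0 -15 0 0 0 52; 0 0 -25 0 0 0 52; 0 0 -35 0 0 0 52; 0 0 -40 0 0 0 52; 0 0 -40 0 0 0 52")

```text
time: 8.6
ee_pos: [0.4667, -0.0722, 0.0212]
tcp_rot: [179.9, 0.0, 90.0]
wrist_force: [0.0, -0.0, -2.5]
opening: 0.0577
grasp_force: 53.6
```

```bash
python3 look.py scene s5 230 130 350 240 5
```

```text
[ 0.46640265 -0.07211384  0.02053003]
```

View pics/s5.png

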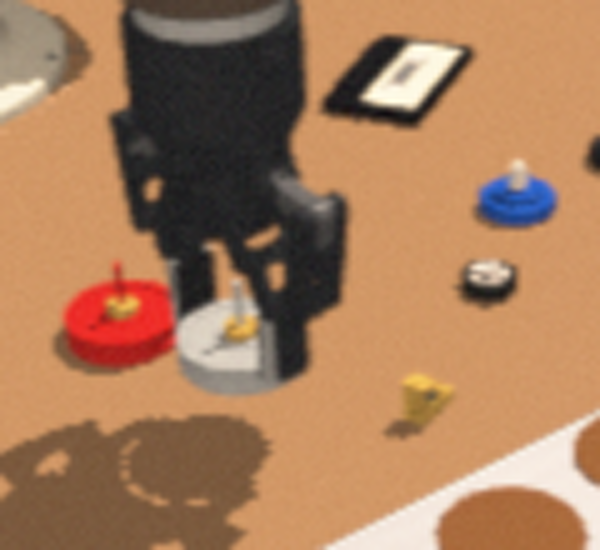

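The flywheel is lifted flat, boss at crop (238,327), between the pads. I'll check its offset from the TCP.

```bash
python3 - <<'E'
from h import *
c=bot.camera("scene"); hsv=cv2.cvtColor(c["img"],cv2.COLOR_RGB2HSV).astype(int)
m=(hsv[...,0]>14)&(hsv[...,1]>110)&(hsv[...,2]>170); w=np.zeros_like(m); w[188:203,270:286]=1
ys,xs=np.nonzero(m&w); print(len(xs),xs.mean(),ys.mean(),ray(c,xs.mean(),ys.mean(),.058))
E
```

```text
18 277.72222222222223 195.38888888888889 [ 0.4694583  -0.07330665]
```

Offset is about 1–2 mm, which is fine. Now carry to pad 1: +197 mm tool x, +159 mm tool y.

Emit:
carry_out(moves="0 0 -10 0 0 0 52; 5 4 -20 0 0 0 52; 15 12 -30 0 0 0 52; 30 24 -30 0 0 0 52; 48 38 -30 0 0 0 52; 66 53 -30 0 0 0 52; 84 68 -30 0 0 0 52; 102 82 -30 0 0 0 52; 120 97 -30 0 0 0 52; 138 111 -30 0 0 0 52; 156 126 -30 0 0 0 52; 172 139 -30 0 0 0 52; 185 149 -30 0 0 0 52; 193 156 -30 0 0 0 52; 197 159 -25 0 0 0 52; 197 159 -15 0 0 0 52; 197 159 -5 0 0 0 52; 197 159 5 0 0 0 52; 197 159 12 0 0 0 52; 197 159 12 0 0 0 52")

```text
time: 10.7
ee_pos: [0.6241, 0.1244, 0.0065]
tcp_rot: [-179.9, 0.0, 90.0]
wrist_force: [0.3, 0.1, -0.7]
opening: 0.0579
grasp_force: 53.7
```

```bash
python3 look.py scene s6 290 90 450 230 5; python3 - <<'E'
from h import *
c=bot.camera("scene"); hsv=cv2.cvtColor(c["img"],cv2.COLOR_RGB2HSV).astype(int)
# boss expected spot
u,v=px(c,[.626,.125,.046]); print(u,v)
m=(hsv[...,0]>14)&(hsv[...,1]>110)&(hsv[...,2]>150); w=np.zeros_like(m); w[int(v)-10:int(v)+11,int(u)-10:int(u)+11]=1
ys,xs=np.nonzero(m&w); print(len(xs),xs.mean(),ys.mean(),ray(c,xs.mean(),ys.mean(),.046))
E
```

```text
[0.62456544 0.12455096 0.00743786]
386.5491800738391 192.98597507825278
21 386.3333333333333 194.28571428571428 [0.62899223 0.12029282]
```

View pics/s6.png

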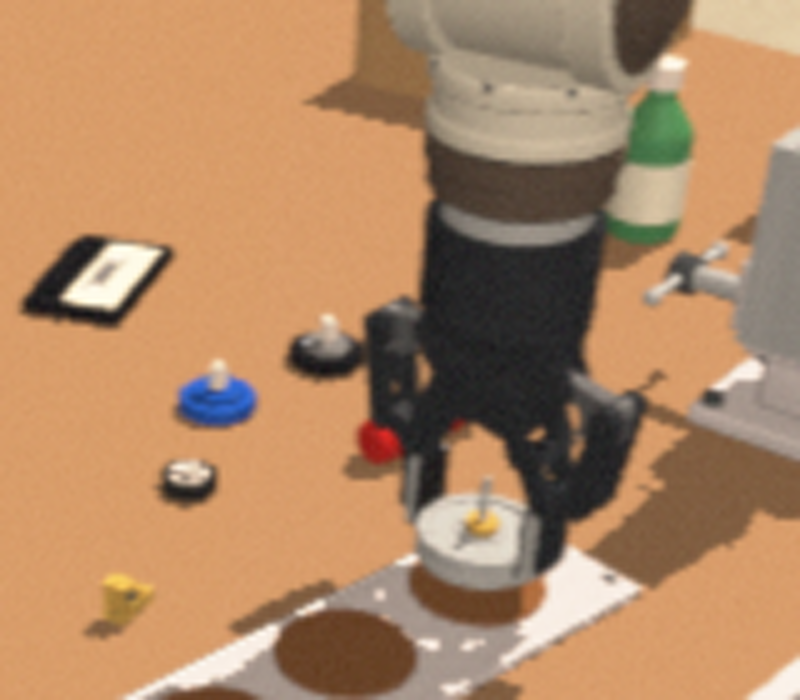

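The flywheel hangs level about 19 mm above pad 1, centred within a few mm. Lower and release.

Emit:
carry_out(moves="1 0 5 0 0 0 52; 1 0 10 0 0 0 52; 1 0 14 0 0 0 52; 1 0 17 0 0 0 52; 1 0 19 0 0 0 52; 1 0 20 0 0 0 52; 1 0 20 0 0 0 52; 1 0 20 0 0 0 52")

```text
time: 11.6
ee_pos: [0.6249, 0.1259, -0.0112]
tcp_rot: [180.0, -0.0, 90.0]
wrist_force: [-4.6, -1.3, 6.0]
opening: 0.0576
grasp_force: 54.2
```

Contact is at 6 N. Release and lift.

Emit:
carry_out(moves="0 0 0 0 0 0 58; 0 0 0 0 0 0 60; 0 0 0 0 0 0 63; 0 0 0 0 0 0 67; 0 0 0 0 0 0 72; 0 0 0 0 0 0 74; 0 0 0 0 0 0 74; 0 0 -10 0 0 0 74; 0 0 -25 0 0 0 74; 0 0 -50 0 0 0 74; 0 0 -75 0 0 0 74; 0 0 -100 0 0 0 74; 0 0 -110 0 0 0 74; 0 0 -110 0 0 0 74")

```text
time: 13.0
ee_pos: [0.6261, 0.1261, 0.1006]
tcp_rot: [179.8, -0.0, 90.0]
wrist_force: [0.1, -0.5, 0.2]
opening: 0.074
grasp_force: 0.0
```

Now to the reel table: back off in x first to stay clear of the chassis.

Emit:
carry_out(moves="0 -10 0 0 0 0 70; 0 -30 0 0 0 0 62; 5 -55 0 0 0 0 58; 15 -80 0 0 0 0 58; 27 -105 0 0 0 0 58; 42 -130 0 0 0 0 58; 60 -155 0 0 0 0 58; 80 -178 0 0 0 0 58; 100 -194 10 0 0 0 58; 114 -202 25 0 0 0 58; 121 -204.5 45 0 0 0 58; 122.5 -204.5 65 0 0 0 58; 122.5 -204.5 80 0 0 0 58; 122.5 -204.5 90 0 0 0 58; 122.5 -204.5 90 0 0 0 58; 122.5 -204.5 90 0 0 0 58")

```text
time: 14.6
ee_pos: [0.4207, 0.2482, 0.0083]
tcp_rot: [-180.0, -0.0, 90.0]
wrist_force: [-0.5, 0.4, 1.1]
opening: 0.0581
grasp_force: 0.0
```

```bash
python3 - <<'E'
from h import *
c=bot.camera("top"); im=c["img"].astype(int); mx=im.max(2);mn=im.min(2)
m=((mx-mn)<0.3*mx); w=np.zeros_like(m);w[135:190,235:395]=1
print("pads left:",[ray(c,*ce,.008).round(4) for s,ce in blobs(im,~m&w,100,2500)])
u,v=px(c,[.626,.125,.027]); hsv=cv2.cvtColor(c["img"],cv2.COLOR_RGB2HSV).astype(int)
b=(hsv[...,0]>14)&(hsv[...,1]>90)&(hsv[...,2]>190); w=np.zeros_like(b); w[int(v)-8:int(v)+9,int(u)-8:int(u)+9]=1
ys,xs=np.nonzero(b&w); print("boss top cam",len(xs),ray(c,xs.mean(),ys.mean(),.027))
c=bot.camera("scene");im=c["img"].astype(int)
u,v=px(c,[.4205,.2485,.015]);print("reel px",u,v); P=[(z,np.round(px(c,[.4205+.034,.2485,z]),1)) for z in(0,.01,.02,.03)];print(P)
cv2.imwrite("pics/s7.png",cv2.resize(c["img"][110:210,310:410],None,fx=6,fy=6,interpolation=cv2.INTER_CUBIC)[:,:,::-1])
E
```

```text
pads left: [array([0.6154, 0.0411]), array([ 0.614 , -0.0437]), array([ 0.6039, -0.1295])]
boss top cam 13 [0.62422949 0.12864069]
reel px 354.7474436387898 157.3398754201026
[(0, array([363.4, 166. ])), (0.01, array([363.7, 162.9])), (0.02, array([363.9, 159.8])), (0.03, array([364.1, 156.7]))]
```

View pics/s7.png

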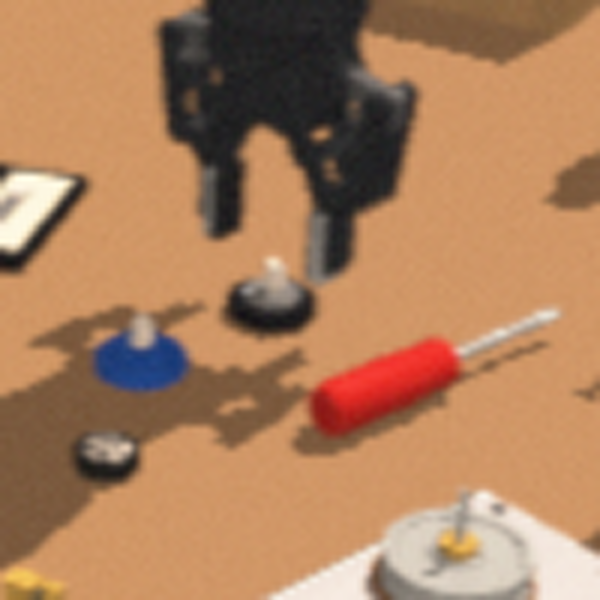

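The flywheel is centred on pad 1 (about 2 mm off in the top view). The fingers straddle the reel table, tips at crop (222,235) and (333,278), z≈.031. Descend 24 mm and close.

Emit:
carry_out(moves="0 0 6 0 0 0 58; 0 0 12 0 0 0 58; 0 0 18 0 0 0 58; 0 0 22 0 0 0 58; 0 0 24 0 0 0 58; 0 0 24 0 0 0 54; 0 0 24 0 0 0 49; 0 0 24 0 0 0 44; 0 0 24 0 0 0 38; 0 0 24 0 0 0 36; 0 0 24 0 0 0 36; 0 0 24 0 0 0 36; 0 0 24 0 0 0 36", force=35)

```text
time: 16.0
ee_pos: [0.4208, 0.2486, -0.0153]
tcp_rot: [180.0, -0.0, 90.0]
wrist_force: [-2.1, -1.3, 6.1]
opening: 0.0402
grasp_force: 34.8
```

Gripped at 40 mm indicated (the reading runs 2.5 mm low). Lift and check the spindle.

Emit:
carry_out(moves="0 0 -3 0 0 0 36; 0 0 -8 0 0 0 36; 0 0 -15 0 0 0 36; 0 0 -25 0 0 0 36; 0 0 -40 0 0 0 36; 0 0 -52 0 0 0 36; 0 0 -60 0 0 0 36; 0 0 -60 0 0 0 36; 0 0 -60 0 0 0 36")

```text
time: 16.9
ee_pos: [0.4206, 0.2484, 0.0441]
tcp_rot: [180.0, -0.0, 90.0]
wrist_force: [-0.1, -0.6, -0.2]
opening: 0.0398
grasp_force: 35.3
```

```bash
python3 - <<'E'
from h import *
c=bot.camera("scene"); im=c["img"].astype(int)
u,v=px(c,[.4215,.2473,.086]); print(u,v)
x0,y0=int(u)-12,int(v)-10
s=im[y0:y0+26,x0:x0+25]; m=(s.min(2)>130)&((s.max(2)-s.min(2))<50)
ys,xs=np.nonzero(m); print(len(xs),xs+x0,ys+y0, ray(c,xs.mean()+x0,ys.mean()+y0,.083))
cv2.imwrite("pics/s8.png",cv2.resize(c["img"][y0-25:y0+55,x0-30:x0+55],None,fx=6,fy=6,interpolation=cv2.INTER_CUBIC)[:,:,::-1]); print(x0,y0)
E
```

```text
355.9408803318405 135.05742081770947
15 [357 356 357 358 356 357 358 354 355 356 357 358 356 357 358] [135 136 136 136 137 137 137 138 138 138 138 138 139 139 139] [0.42883991 0.24220338]
343 125
```

View pics/s8.png

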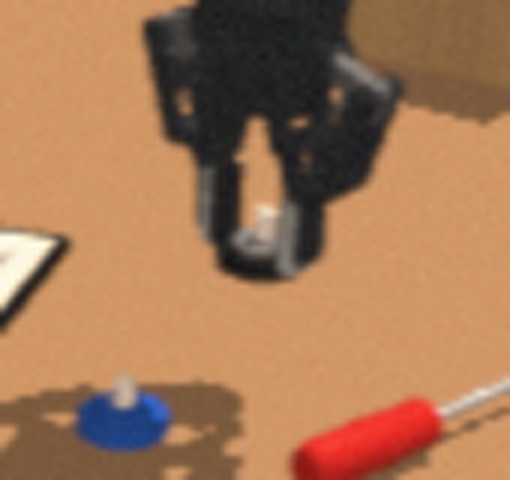

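The reel table is held level with the spindle where expected (within 1 px). Carry to pad 2.

Emit:
carry_out(moves="-3 3 -8 0 0 0 36; -12 10 -16 0 0 0 36; -28 24 -20 0 0 0 36; -48 43 -20 0 0 0 36; -70 64 -20 0 0 0 36; -92 85 -20 0 0 0 36; -114 106 -20 0 0 0 36; -136 127 -20 0 0 0 36; -158 148 -20 0 0 0 36; -178 167 -20 0 0 0 36; -195 182 -20 0 0 0 36; -205 192 -20 0 0 0 36; -209 195.5 -10 0 0 0 36; -209 195.5 5 0 0 0 36; -209 195.5 20 0 0 0 36; -209 195.5 33 0 0 0 36; -209 195.5 42 0 0 0 36; -209 195.5 47 0 0 0 36; -209 195.5 50 0 0 0 36; -209 195.5 51 0 0 0 36")

```text
time: 18.95
ee_pos: [0.6161, 0.0396, -0.0069]
tcp_rot: [180.0, -0.0, 90.0]
wrist_force: [-0.4, 0.2, -0.4]
opening: 0.0401
grasp_force: 35.4
```

Emit:
carry_out(moves="0 0 0.5 0 0 0 36; 0 0 1 0 0 0 36; 0 0 1 0 0 0 36")

```text
time: 19.25
ee_pos: [0.6164, 0.0394, -0.0071]
tcp_rot: [179.9, -0.0, 90.0]
wrist_force: [0.1, 1.5, 3.4]
opening: 0.0402
grasp_force: 35.8
```

Contact made. Release, lift, and go to the idler.

Emit:
carry_out(moves="0 0 0 0 0 0 41; 0 0 0 0 0 0 43; 0 0 0 0 0 0 46; 0 0 0 0 0 0 51; 0 0 0 0 0 0 56; 0 0 0 0 0 0 56; 0 0 -10 0 0 0 56; 0 0 -25 0 0 0 56; 0 0 -50 0 0 0 56; 0 0 -75 0 0 0 56; 3 -8 -95 0 0 0 52; 10 -27 -100 0 0 0 48; 19 -52 -100 0 0 0 45; 29 -80 -100 0 0 0 45; 39 -108 -100 0 0 0 45; 48 -134 -95 0 0 0 45; 54 -150 -80 0 0 0 45; 56 -155 -60 0 0 0 45; 56 -155 -40 0 0 0 45; 56 -155 -25 0 0 0 45")

```text
time: 21.25
ee_pos: [0.4612, 0.0956, 0.0177]
tcp_rot: [179.9, -0.0, 90.0]
wrist_force: [0.4, -1.2, -0.3]
opening: 0.0451
grasp_force: 0.0
```

```bash
python3 - <<'E'
from h import *
print(bot.get_obs()["ee_pos"])
c=bot.camera("scene")
print((np.array(px(c,[.462,.0943,.012]))-[280,140])*6,(np.array(px(c,[.462,.0943,.042]))-[280,140])*6)
cv2.imwrite("pics/s9.png",cv2.resize(c["img"][140:240,280:400],None,fx=6,fy=6,interpolation=cv2.INTER_CUBIC)[:,:,::-1])
E
```

```text
[0.46115947 0.09563542 0.01773208]
[283.82250526 261.59921168] [284.23604082 202.16926838]
```

View pics/s9.png

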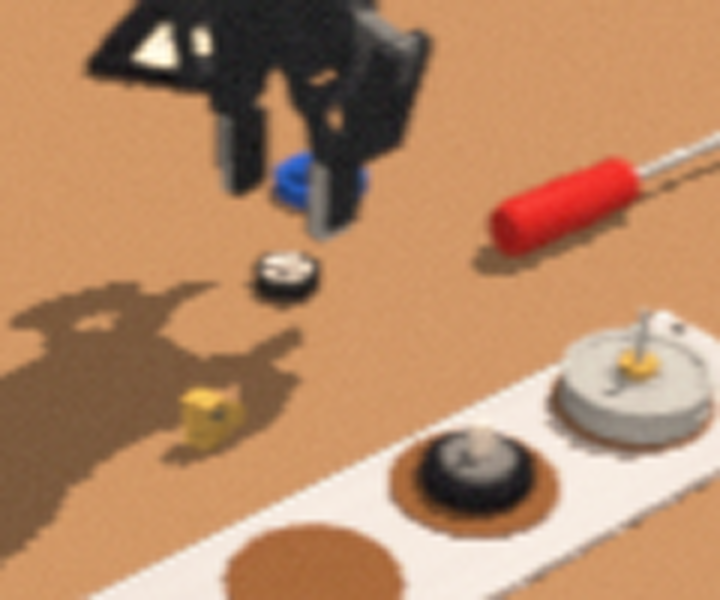

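Flywheel and reel table sit well centred on pads 1 and 2. The idler is at crop (287,270), where predicted, under the fingers. Descend and grip.

Emit:
carry_out(moves="0 0 8 0 0 0 45; 0 0 16 0 0 0 45; 0 0 23 0 0 0 45; 0 0 29 0 0 0 45; 0 0 32 0 0 0 45; 0 0 32 0 0 0 40; 0 0 32 0 0 0 35; 0 0 32 0 0 0 30; 0 0 32 0 0 0 24; 0 0 32 0 0 0 22; 0 0 32 0 0 0 22; 0 0 32 0 0 0 22; 0 0 32 0 0 0 22", force=30)

```text
time: 22.6
ee_pos: [0.4613, 0.0955, -0.0144]
tcp_rot: [180.0, -0.0, 90.0]
wrist_force: [-1.9, 0.6, 6.1]
opening: 0.0278
grasp_force: 29.5
```

Emit:
carry_out(moves="0 0 -5 0 0 0 22; 0 0 -15 0 0 0 22; 0 0 -35 0 0 0 22; -4 4 -55 0 0 0 22; -14 15 -65 0 0 0 22; -32 35 -70 0 0 0 22; -52 57 -70 0 0 0 22; -73 80 -70 0 0 0 22; -94 103 -70 0 0 0 22; -113 124 -70 0 0 0 22; -128 141 -70 0 0 0 22; -137 151 -67 0 0 0 22; -140.3 154 -57 0 0 0 22; -140.3 154 -42 0 0 0 22; -140.3 154 -28 0 0 0 22; -140.3 154 -18 0 0 0 22; -140.3 154 -12 0 0 0 22; -140.3 154 -9 0 0 0 22; -140.3 154 -8 0 0 0 22; -140.3 154 -8 0 0 0 22")

```text
time: 24.6
ee_pos: [0.6152, -0.0447, -0.0062]
tcp_rot: [180.0, -0.0, 90.0]
wrist_force: [-0.7, 0.2, 1.5]
opening: 0.0276
grasp_force: 29.8
```

Emit:
carry_out(moves="0 0 0.5 0 0 0 22; 0 0 0.5 0 0 0 28; 0 0 0 0 0 0 30; 0 0 0 0 0 0 33; 0 0 0 0 0 0 37; 0 0 0 0 0 0 42; 0 0 0 0 0 0 44; 0 0 -10 0 0 0 44; 0 0 -30 0 0 0 44; 0 0 -60 0 0 0 44; -5 -5 -85 0 0 0 40; -18 -19 -90 0 0 0 36; -40 -43 -90 0 0 0 36; -66 -70 -90 0 0 0 36; -92 -98 -90 0 0 0 36; -118 -126 -90 0 0 0 36; -144 -154 -90 0 0 0 36; -166 -177 -85 0 0 0 36; -181 -193 -70 0 0 0 36; -186.2 -198.5 -50 0 0 0 36")

```text
time: 26.6
ee_pos: [0.4159, -0.2328, 0.0445]
tcp_rot: [179.9, 0.1, 89.9]
wrist_force: [0.6, -0.0, 0.1]
opening: 0.0358
grasp_force: 0.0
```

Emit:
carry_out(moves="0 0 15 0 0 0 36; 0 0 20 0 0 0 36; 0 0 20 0 0 0 36")

```text
time: 26.9
ee_pos: [0.4167, -0.2305, 0.0228]
tcp_rot: [-180.0, -0.0, 90.0]
wrist_force: [-0.0, 0.2, 0.3]
opening: 0.0361
grasp_force: 0.0
```

```bash
python3 - <<'E'
from h import *
print(bot.get_obs()["ee_pos"])
c=bot.camera("scene"); x0,y0=165,180
for p in ([.4165+.0225,-.231,.042],[.4165-.0225,-.231,.042],[.4165,-.231,.017]): print((np.array(px(c,p))-[x0,y0])*6)
cv2.imwrite("pics/s10.png",cv2.resize(c["img"][y0:y0+85,x0:x0+130],None,fx=6,fy=6,interpolation=cv2.INTER_CUBIC)[:,:,::-1])
E
```

```text
[ 0.41669312 -0.23052079  0.02280373]
[276.83871878 271.03102742]
[213.24819227 215.88198365]
[256.70698467 297.01444366]
```

View pics/s10.png

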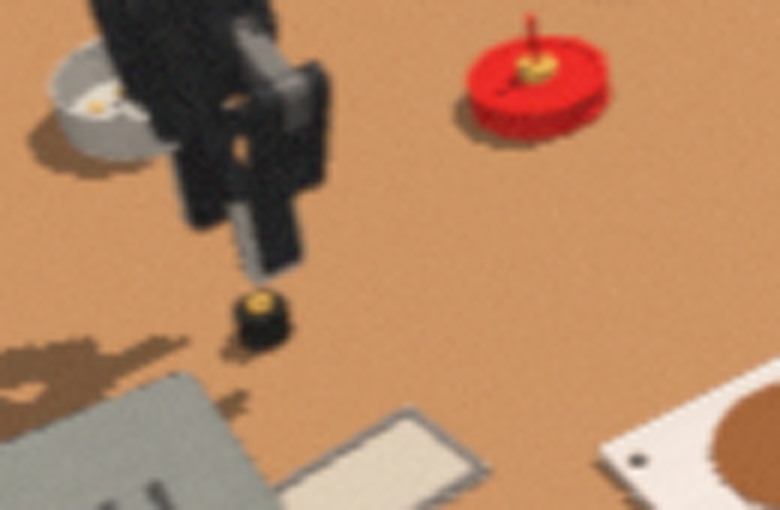

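The fingers straddle the pinch roller: bush at crop (260,301), predicted (257,297). Descend and grip.

Emit:
carry_out(moves="0 0 8 0 0 0 36; 0 0 16 0 0 0 36; 0 0 24 0 0 0 36; 0 0 31 0 0 0 36; 0 0 35 0 0 0 36; 0 0 35 0 0 0 31; 0 0 35 0 0 0 26; 0 0 35 0 0 0 21; 0 0 35 0 0 0 15; 0 0 35 0 0 0 12; 0 0 35 0 0 0 12; 0 0 35 0 0 0 12; 0 0 35 0 0 0 12", force=25)

```text
time: 28.25
ee_pos: [0.4168, -0.2312, -0.0115]
tcp_rot: [180.0, 0.0, 90.0]
wrist_force: [-0.8, 0.3, 5.8]
opening: 0.0179
grasp_force: 24.7
```

Emit:
carry_out(moves="0 0 -5 0 0 0 12; 0 0 -15 0 0 0 12; 0 0 -35 0 0 0 12; 3 5 -55 0 0 0 12; 10 19 -65 0 0 0 12; 23 43 -70 0 0 0 12; 37 70 -70 0 0 0 12; 52 98 -70 0 0 0 12; 67 126 -70 0 0 0 12; 81 152 -70 0 0 0 12; 92 172 -70 0 0 0 12; 98 184 -67 0 0 0 12; 100.4 188.5 -57 0 0 0 12; 100.4 188.5 -42 0 0 0 12; 100.4 188.5 -28 0 0 0 12; 100.4 188.5 -18 0 0 0 12; 100.4 188.5 -12 0 0 0 12; 100.4 188.5 -9 0 0 0 12; 100.4 188.5 -8 0 0 0 12; 100.4 188.5 -8 0 0 0 12")

```text
time: 30.25
ee_pos: [0.6052, -0.1309, -0.0033]
tcp_rot: [180.0, 0.0, 90.0]
wrist_force: [-0.9, -0.4, -0.4]
opening: 0.0177
grasp_force: 24.5
```

Emit:
carry_out(moves="0 0 0.5 0 0 0 12; 0 0 1 0 0 0 12; 0 0 1 0 0 0 12")

```text
time: 30.55
ee_pos: [0.6053, -0.1309, -0.0035]
tcp_rot: [179.9, 0.0, 90.0]
wrist_force: [-4.0, 0.4, 8.0]
opening: 0.018
grasp_force: 25.2
```

Contact. Release, lift, and back off toward the robot's right so the top view is clear.

Emit:
carry_out(moves="0 0 0 0 0 0 18; 0 0 0 0 0 0 20; 0 0 0 0 0 0 23; 0 0 0 0 0 0 27; 0 0 0 0 0 0 33; 0 0 0 0 0 0 36; 0 0 -10 0 0 0 36; 0 0 -30 0 0 0 36; 0 0 -60 0 0 0 36; 0 0 -100 0 0 0 36; 0 -15 -140 0 0 0 36; -5 -40 -160 0 0 0 36; -15 -75 -160 0 0 0 36; -25 -110 -160 0 0 0 36; -40 -145 -160 0 0 0 36; -55 -180 -160 0 0 0 36; -70 -210 -160 0 0 0 36; -85 -230 -160 0 0 0 36; -90 -240 -160 0 0 0 36; -90 -240 -160 0 0 0 36")

```text
time: 32.55
ee_pos: [0.3646, -0.2212, 0.1559]
tcp_rot: [179.9, 0.0, 89.9]
wrist_force: [0.5, 0.1, 0.2]
opening: 0.0359
grasp_force: 0.0
```

```bash
cat > fin.py <<'E'
from h import *
P=[(.6248,.1264),(.6152,.0411),(.6141,-.0436),(.6037,-.1294)]  # pads, top camera
R0=[30,21.5,15,10]; Z=[.02,.016,.016,.021]
c=bot.camera("top"); im=c["img"].astype(int); mx=im.max(2); mn=im.min(2)
for (x,y),r,z in zip(P,R0,Z):
    u,v=px(c,[x,y,z]); k=13 if r>25 else int(r/2.5)+4
    yy,xx=np.mgrid[:400,:640]; d=np.hypot(xx-u,yy-v)<k
    col=im[...,2]*1.0/np.maximum(mx,1); m=d&((col>.55)|(mx<70))   # grey or dark: not cork
    ys,xs=np.nonzero(m); print(len(xs),"centre-pad mm",((ray(c,(xs.min()+xs.max())/2,(ys.min()+ys.max())/2,z)-[x,y])*1000).round(1),"cen",((ray(c,xs.mean(),ys.mean(),z)-[x,y])*1000).round(1),"size px",np.ptp(xs)+1,np.ptp(ys)+1)
cv2.imwrite("pics/fin.png",cv2.resize(c["img"][130:200,230:400],None,fx=4,fy=4,interpolation=cv2.INTER_CUBIC)[:,:,::-1])
E
python3 fin.py
```

```text
494 centre-pad mm [ 0.7 -0.1] cen [0.3 0.3] size px 26 25
240 centre-pad mm [ 5.1 -0.3] cen [ 2.5 -0.3] size px 23 20
99 centre-pad mm [-0.1 -0.4] cen [ 0.3 -0.1] size px 11 11
35 centre-pad mm [ 0.  -0.1] cen [-0.8 -0.7] size px 8 8
```

All four parts are centred within about 3 mm. Handing in.

```bash
python3 -c "
from workcell import bot
print(bot.job_done())"
```

```text
the job is handed in; nothing more can be done
None
```

The flywheel, reel table, idler wheel and pinch roller are on the four cork pads in that order from the clamp end, each within about 3 mm of its pad's middle by the top camera. I handed the job in at about 33 s; no verdict came back.

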